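Refit the lid of the dust extractor's filter housing

ROBOT

A 7-joint arm with a two-finger parallel gripper is mounted at the origin on a cart in front of the work surface, level with it; the furniture and walls round the work are solid. World frame = base frame: x ahead of the robot, y to its left, z up, the work surface at z = 0. Lengths are in mm, angles in degrees, forces in N, time in s.
With the tool pointing down it reaches from about 350 to 900 mm from the base axis. Payload 19.9 kg.
Tool frame: the origin (TCP) lies at the very end of the fingers, on their centre line; the grasp point (between the pads) lies 19 mm behind it; z points along the fingers, y is the line along which they close (so a half turn about z gives the same grasp; the last joint's range is limited). The gripper opens to 94 mm and grips with 3 to 60 N. Pads are 16 mm wide; open, the fingers measure 119 mm over their backs; the gripper's body (75 mm by 177 mm) begins 78 mm behind the grasp point.
Start: joints at [67.007, 23.915, -0.59, 92.452, 0.269, 63.638, -3.037], TCP at [220.047, -584.96, 205.425] pointing down, gripper open.
Joint ranges: [-161.28, 161.28], [-22.2, 115.67], [-73.04, 71.86], [3.21, 147.25], [-68.34, 248.33], [10.77, 114.83], [-161.83, 161.83]. Speed limits (degrees/s): [108.29, 108.29, 136.94, 136.94, 172.46, 172.46, 172.46].

INTERFACE

Orientations are given as [roll, pitch, yaw] about the fixed x, y, z axes, in that order (R = Rz(yaw) Ry(pitch) Rx(roll)).
In Python, from workcell import * gives the robot as it stands.
- The arm moves only by the tool play_rows, never from a script. Its arguments are lists of equal length, an entry for each row: "claw": the finger opening in mm, from 0 to 94; "travel": the shift along the tool's x, y, z in mm, a list of three; "turn": the turn, a rotation vector about the tool's x, y, z in rad, a list of three. A call has 1 to 12 rows; each row shifts and turns the commanded pose from where the row before left it, along the tool's axes as they then stand; what a row does not reach is not made up. A row lasts 1/10 s, in which the tool goes at most 50 mm and 8.59 degrees, less where a joint would pass 70% of its speed; a pose out of reach is approached as far as the arm can. A call is refused whole if a number of a shift passes 50 or a number of a turn 0.15, either way. A call with a gripper value outside its range is refused whole. The fingers move at their own pace and stop on an object; "squeeze" is the grip in N (left out, the last holds). Time passes only in rows, so rows that do not move let the fingers close. It gives the time, the measured TCP pose, the force, the opening and the grip force at its end, in the units of the state.
- state(): the state, without advancing time (a new reading comes with each control period).
- camera(name): name is "side" or "top"; returns (picture, depth): 400x640x3 uint8, blue, green, red; 400x640 float32, mm along the optical axis (not along the pixel's ray), 0 where there is no reading.
- calibration(name): a dict with "K" (3x3 intrinsics, pixels), "R" (3x3) and "t" (3): a world point X has camera coordinates R X + t. Camera axes: x right, y down, z forward; pixel columns grow to the right and rows downward; lengths in mm; the calibration is good to about 2 mm. A picture is of the moment at which its call begins. calibration takes no time and is no camera call.
- finish_job(): hands the job in; it is judged then, once.
The state is a dict: "time": time; "joint_pos": joint angles; "qvel": joint speeds; "effort": joint torques, N m; "tcp_pos": TCP position; "ee_rot": TCP orientation; "contact_force": force on the tool from outside, world axes, zero at the start; "torque": the same for the moment, N m; "opening": opening from 0.0 (shut) to 1.0 (fully open); "finger_force": force on a finger pad.
Only numpy, scipy, OpenCV 4.12 (cv2) and the standard library are available. Lean on these libraries where they do the work, as an engineer would, in place of code of your own. Each camera call takes 0.05 s, during which the arm holds its last target. There are 200 camera calls.

TASK

Close up the dust extractor's filter housing: swing the catch clear of the opening, then slip one end of the lid, tilted, under the overhanging lip at the back and level it down flat into the recess. Then swing the catch fully back over the lid's front edge so that it is locked in, and leave the other things on the bench where they are.

Things in the scene. Friction and masses are not known exactly. Their poses are not given: they have to be found in the camera images.
- housing: low grey filter housing fixed to the bench. Origin on the bench under the centre of its recess; x points to its back, y to its left, z up. Recess 124 mm long (x -62 to +62), 106 mm wide (y -53 to +53), flat solid floor 30 mm above the bench. Front and side walls rise 6 mm above this floor; front rim reaches to x = -100 mm, sides to y = +-67 mm, back wall to x = +76 mm (a 35 mm hose stub behind it)
- lip (a point): middle of the lower front edge of the lip that overhangs the back of the recess by 14 mm over its whole width (housing x = +48 mm), 15 mm above the recess floor, 45 mm above the bench; the lip is 6 mm thick. The back wall stands 14 mm behind this point. The lid is too long to drop straight in past the lip
- seat (a point): centre of the recess floor, axes as the housing's: the middle of the lid's underside belongs here, axes parallel
- lid: loose bare metal plate 118 mm (its x) x 100 mm (its y) x 8 mm, about 0.25 kg, the same either way round, lying flat on the bench, with an upright black grip rib across its middle: 12 mm thick along x, 70 mm long along y, 32 mm high above the plate (top 40 mm above the underside). Origin at the centre of the plate's underside, z up
- catch (a joint): angle of the steel turning catch on the housing's front rim: 0 = fully closed at its stop (nose pointing back, 16 mm over the recess; tail with knob pointing to the front). Grows anticlockwise seen from above, the knob going to the housing's right (-y), to a stop at 1.6; clear of the opening from 1.2 on. Light friction (about 1.3 N at the knob); it stays where left
- catch_knob (a point): top centre of the upright black round knob on the catch's tail, 16 mm in diameter, 28 mm high (from 47 to 75 mm above the bench), 40 mm from the pivot
- catch_pivot (a point): top centre of the catch's bar at its vertical pivot axis, 86 mm in front of the recess centre (housing x = -86 mm, y = 0), 47 mm above the bench. The bar is 18 mm wide and 6 mm thick, its underside 3 mm above the top of a seated lid
- whetstone: bystander: whetstone 34 x 120 x 21 mm lying on the bench, origin at the centre of its underside
- shoe_brush: bystander: wooden shoe brush 52 x 150 x 44 mm, origin at the centre of its underside
- spool_tan: bystander: thread spool 38 mm wide, 58 mm high, standing, origin at the centre of its underside
There are look-alikes about, which are no part of the job. There is more than one size of the lid; the job needs the largest.

How it is judged:
By the outcome, as a careful person would: the job done as asked, in the order asked, and still so for the second after the job is handed in, with the robot touching nothing.
It also fails if it takes over 72 s, if anything falls off the work surface, if the arm or the gripper's body presses on something with over 40 N, if the wrist force passes 120 N, or if a joint passes its speed limit or range.

## Working session

There is one attempt and no reset: what is moved stays moved. The work goes in short steps, Python scripts to look and compute and a tool call to move; the robot and the scene stay as the last step left them, time stands still between calls to the robot, and variables do not carry over. Pictures are saved under pics/ and viewed, at most 10 in all, crops included, and the job is handed in when it is done.

Besides the shell and the picture viewer there is one more tool, called by a JSON object that holds its "method" and its "body", one argument or row to a line. play_rows: Moves the arm, as the interface text tells. Its arguments: {"type":"object","properties":{"claw":{"type":"array"},"travel":{"type":"array"},"turn":{"type":"array"},"squeeze":{"type":"number"}},"required":["claw","travel","turn"]}

```bash
mkdir -p pics; ls; python3 - <<'E'
from workcell import *
import cv2,numpy as np
s=state();print({k:np.round(v,2).tolist() for k,v in s.items()})
for n in("top","side"):
    p,d=camera(n);cv2.imwrite(f"pics/{n}0.png",p);np.save(f"pics/{n}0.npy",d)
    c=calibration(n);print(n,np.round(c["K"],1).tolist(),np.round(c["R"],3).tolist(),np.round(c["t"]).tolist(),np.round(-np.array(c["R"]).T@c["t"]))
E
```

```text
pics
{'time': 0.0, 'joint_pos': [67.01, 23.95, -0.59, 92.49, 0.27, 63.64, -3.04], 'qvel': [0.11, 0.01, 0.04, 0.1, 0.01, 0.02, 0.03], 'effort': [0.0, -85.13, 0.64, -42.6, -0.05, 0.02, 0.0], 'tcp_pos': [219.93, -584.63, 204.83], 'ee_rot': [-179.93, 0.0, 20.62], 'contact_force': [0.74, 0.42, -0.33], 'torque': [0.02, -0.05, -0.01], 'finger_force': 0.0, 'opening': 1.0}
top [[392.8, 0.0, 318.4], [0.0, 392.8, 206.4], [0.0, 0.0, 1.0]] [[-0.022, -1.0, -0.019], [-0.995, 0.023, -0.102], [0.102, 0.017, -0.995]] [47.0, 578.0, 1041.0] [ 470.   16. 1095.]
side [[426.0, 0.0, 323.2], [0.0, 426.0, 204.9], [0.0, 0.0, 1.0]] [[0.983, -0.184, 0.025], [-0.077, -0.523, -0.849], [0.169, 0.832, -0.528]] [-564.0, 95.0, 941.0] [ 402. -837.  591.]
```

View pics/top0.png

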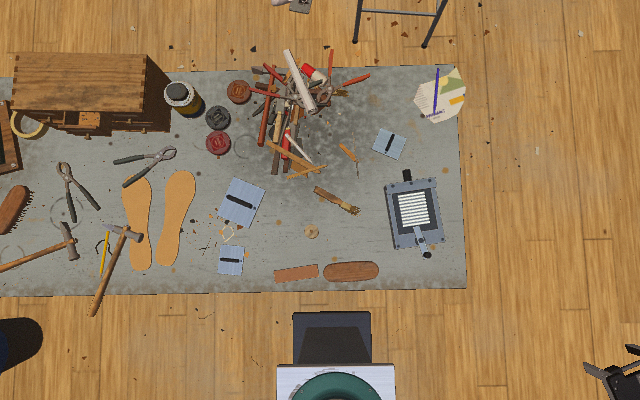

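View pics/side0.png

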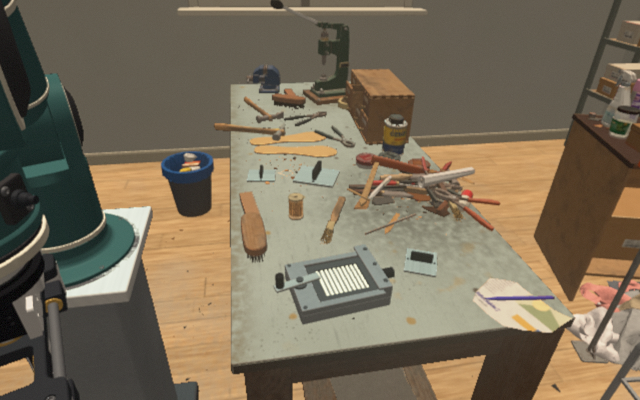

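The top view shows the housing at about (414,213) with its catch knob at (428,255). There are three lid candidates: (241,203), (231,260) and (389,143). The one at (241,203) looks largest. I'll measure all three and confirm in one enlarged crop.

```bash
cat > h.py <<'E'
import numpy as np,cv2
from workcell import *
def cal(n):
    c=calibration(n);return np.array(c["K"]),np.array(c["R"]),np.array(c["t"]).ravel()
def cloud(n,d):
    K,R,t=cal(n);v,u=np.mgrid[:400,:640]
    P=np.stack([(u-K[0,2])/K[0,0]*d,(v-K[1,2])/K[1,1]*d,d],-1)
    return (P-t)@R
def ray(n,u,v,z):
    K,R,t=cal(n);o=-R.T@t;r=R.T@np.linalg.solve(K,[u,v,1.]);return o+r*(z-o[2])/r[2]
def pix(n,X):
    K,R,t=cal(n);q=K@(R@np.array(X,float)+t);return q[:2]/q[2]
def rect(m,n,z):
    c=max(cv2.findContours(m.astype(np.uint8),0,1)[0],key=cv2.contourArea)
    W=np.array([ray(n,*p[0],z)[:2] for p in c],np.float32)
    return cv2.minAreaRect(W),len(c)
E
python3 - <<'E'
from h import *
p=cv2.imread("pics/top0.png");d=np.load("pics/top0.npy")
P=cloud("top",d);z=P[...,2]
print("bench z",np.median(z[230:260,330:370]))
hsv=cv2.cvtColor(p,cv2.COLOR_BGR2HSV)
for (u,v) in[(228,197),(226,264),(382,140),(420,245),(400,195)]:print(u,v,hsv[v,u],z[v,u].round(1))
for nm,(u,v) in dict(A=(241,203),B=(231,260),C=(389,143)).items():
    w=np.zeros((400,640),bool);w[v-32:v+32,u-32:u+32]=1
    m=w&(z>5)&(z<60)
    n,l,st,ce=cv2.connectedComponentsWithStats(m.astype(np.uint8))
    L=np.bincount(l[v-12:v+12,u-12:u+12].ravel(),minlength=n);L[0]=0;mm=l==L.argmax()
    print(nm,rect(mm,"top",8),"z",np.percentile(z[mm],[5,50,95]))
    r=mm&(z>25);print("  rib",rect(r,"top",40),P[r].mean(0))
w=np.zeros((400,640),bool);w[165:265,375:455]=1
for lo,hi in((25,80),(43,56),(60,85)):
    m=w&(z>lo)&(z<hi);print(lo,hi,m.sum(),rect(m,"top",{25:36,43:51,60:75}[lo]),P[m].mean(0).round(1))
np.set_printoptions(linewidth=250)
print(z[168:264:3,382:448:3].round().astype(int))
a=cv2.resize(p[163:268,375:455],None,fx=5,fy=5,interpolation=2);b=cv2.resize(p[170:280,205:275],None,fx=5,fy=5,interpolation=2)
o=np.zeros((560,760,3),np.uint8);o[:525,:400]=a;o[:550,405:755]=b
cv2.imwrite("pics/crop.png",o)
E
```

```text
bench z -1.3992094911032753
228 197 [17 42 43] 41.0
226 264 [109  40 173] 4.4
382 140 [106  33 161] 8.7
420 245 [105  47 180] 45.2
400 195 [ 79  10 196] 26.0
A (((598.7198486328125, 251.18724060058594), (100.55072784423828, 117.6538314819336), 65.76817321777344), 162) z [ 5.34218246  7.5450107  38.40914782]
  rib (((598.2064208984375, 250.4990692138672), (71.20191955566406, 11.7446928024292), 65.60882568359375), 52) [598.33020604 250.80730507  38.4097319 ]
B (((438.26397705078125, 283.20220947265625), (59.19279479980469, 72.4105453491211), 27.340036392211914), 189) z [ 5.10577774  6.89394027 27.93550878]
  rib (((440.2716369628906, 276.3018798828125), (43.73469161987305, 7.635950088500977), 83.17146301269531), 34) [439.95404275 278.53474311  27.27135986]
C (((750.0567016601562, -176.47329711914062), (44.577030181884766, 66.97621154785156), 60.457149505615234), 134) z [ 5.23571254  7.24383218 27.70494942]
  rib (((753.5313720703125, -166.60006713867188), (7.663043975830078, 43.78423309326172), 63.95630645751953), 33) [ 755.98353724 -168.12231701   27.0957952 ]
25 80 3053 (((554.083496
[... 3321 characters left out ...]
    2   -1    0    0]
 [  -3   -1    1   -2   13   34   31   34   35   37   34   32   -3   43   45   -3    0   -1   -3    1   -1   -4]
 [   1    0    1   -3   -1    0    1    0    0   -2    1    1   -2   48   47   43    0    1   -4    1    1   -4]
 [  -2    0   -3   -1   -1   -6   -1   -4   -1    0   -1   -2    2   43   48   74    0   -3   -4    1   -2   -3]
 [   0    0    0   -5    0   -3   -2   -1    2   -4    2   -3   -2    0   63   76   75   -2   -2    0    1   -5]
 [  -3   -3    0   -1   -4   -4    0   -2    0   -5    2    2   -3    1 1095   -1   -2    0   -1   -2   -1    0]
 [  -4   -3   -2    2   -3   -4   -4    0   -2   -2    1   -3    1   -1   -2   -4   -5   -1    1   -2   -3   -3]]
```

View pics/crop.png

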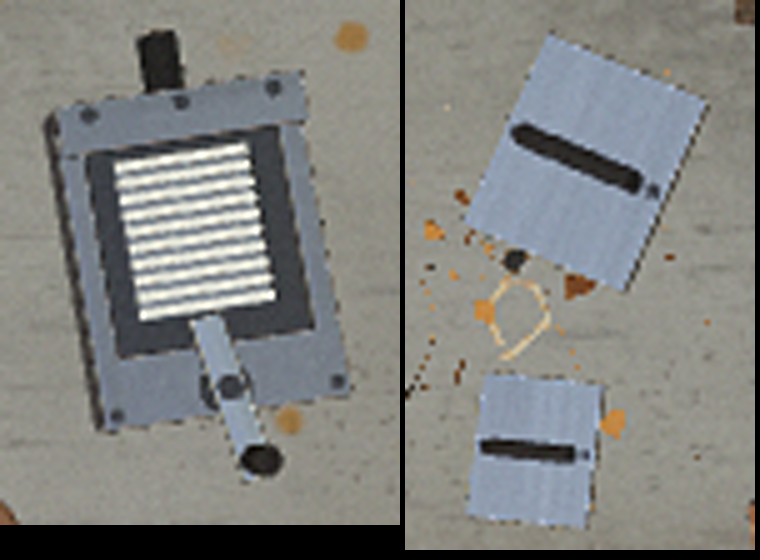

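The crop shows the housing on the left, with its catch nearly closed and its knob at about (427,255). The right side shows the lid at (241,203), measuring 100.5 x 117.7 mm with a 71 x 12 mm rib. Lid candidates: A (241,203) is 118 x 100 mm, while B (231,260) and C (389,143) are about 70 x 60 mm. So A is the one. Next I'll refine the housing pose with edge lines.

```bash
python3 - <<'E'
from h import *
p=cv2.imread("pics/top0.png");d=np.load("pics/top0.npy")
g=cv2.GaussianBlur(cv2.cvtColor(p,6),(3,3),0).astype(np.float32)
from scipy.ndimage import map_coordinates as mc
a=np.radians(7.4);X=np.array([np.cos(a),np.sin(a)]);Y=np.array([-X[1],X[0]]);O=np.array([566.4,-222.7])
# sub-pixel edge points: gradient peak on short scan lines across each given edge
def edge(name,fix,axis,rng,z,img=g,n="top"):
    pts=[]
    for s in np.linspace(*rng,25):
        t=np.arange(-7,7.1,.5)
        W=[O+((fix+k)*X+s*Y if axis=='x' else s*X+(fix+k)*Y) for k in t]
        q=np.array([pix(n,[*w,z]) for w in W])
        v=mc(img,[q[:,1],q[:,0]],order=1);gr=np.abs(np.gradient(v))
        i=gr.argmax()
        if 0<i<len(t)-1: pts.append((s,fix+t[i]))
    pts=np.array(pts);k=np.polyfit(*pts.T,1)
    for _ in range(3):
        r=pts[:,1]-np.polyval(k,pts[:,0]);ok=abs(r)<1.5;k=np.polyfit(*pts[ok].T,1)
    print(name,"offset %.1f (expected %d) slope deg %.2f n %d rms %.2f"%(np.polyval(k,np.mean(rng)),fix,np.degrees(np.arctan(k[0])),ok.sum(),r[ok].std()))
for n in("top",):
    edge("recess left",53,'y',(-55,40),36);edge("recess right",-53,'y',(-55,40),36)
    edge("outer left",67,'y',(-90,40),36);edge("outer right",-67,'y',(-90,40),36)
    edge("front outer L",-100,'x',(20,60),36);edge("front outer R",-100,'x',(-60,-35),36)
    edge("recess front",-62,'x',(15,50),36);edge("recess front R",-62,'x',(-50,-15),36)
    edge("lip front",48,'x',(-60,60),51);edge("back",76,'x',(-60,0),51)
gs=cv2.GaussianBlur(cv2.cvtColor(cv2.imread("pics/side0.png"),6),(3,3),0).astype(np.float32)
for e in(("s outer right",-67,'y',(-90,40),36),("s recess right",-53,'y',(-55,40),36),("s recess left",53,'y',(-55,40),36),("s recess front",-62,'x',(15,50),36),("s lip front",48,'x',(-60,60),51),("s front",-100,'x',(20,60),36)):edge(*e,img=gs,n="side")
print("pivot",ray("top",421.2,240.2,48),"pred",O-86*X,"knob",ray("top",427.2,255,75))
E
```

```text
recess left offset 53.1 (expected 53) slope deg 0.03 n 25 rms 0.48
recess right offset -53.7 (expected -53) slope deg 0.13 n 25 rms 0.37Traceback (most recent call last):
  File "<stdin>", line 22, in <module>
  File "<stdin>", line 12, in edge
  File "h.py", line 12, in pix
    K,R,t=cal(n);q=K@(R@np.array(X,float)+t);return q[:2]/q[2]
          ~~~^^^
  File "h.py", line 4, in cal
    c=calibration(n);return np.array(c["K"]),np.array(c["R"]),np.array(c["t"]).ravel()
ValueError: time passes only in moves, steps and waits
```

```bash
sed -i 's/^def cal(n):/import functools\n@functools.lru_cache(None)\ndef cal(n):/' h.py
cat >> h.py <<'E'
from scipy.ndimage import map_coordinates as mc
a=np.radians(7.4);HX=np.array([np.cos(a),np.sin(a)]);HY=np.array([-HX[1],HX[0]]);O=np.array([566.4,-222.7])
def edge(name,fix,axis,rng,z,img,n):
    "line through gradient peaks on short scan lines across an edge, in the rough housing frame"
    pts=[]
    for s in np.linspace(*rng,25):
        t=np.arange(-7,7.1,.5)
        q=np.array([pix(n,[*(O+((fix+k)*HX+s*HY if axis=='x' else s*HX+(fix+k)*HY)),z]) for k in t])
        i=np.abs(np.gradient(mc(img,[q[:,1],q[:,0]],order=1))).argmax()
        if 0<i<len(t)-1: pts.append((s,fix+t[i]))
    pts=np.array(pts);k=np.polyfit(*pts.T,1);ok=None
    for _ in range(3):
        r=pts[:,1]-np.polyval(k,pts[:,0]);ok=abs(r)<1.5
        if ok.sum()<5: print(name,"poor");return
        k=np.polyfit(*pts[ok].T,1)
    print(name,"%.1f (exp %d) slope %.2f deg n %d"%(np.polyval(k,np.mean(rng)),fix,np.degrees(np.arctan(k[0])),ok.sum()))
def gray(f): return cv2.GaussianBlur(cv2.cvtColor(cv2.imread(f),6),(3,3),0).astype(np.float32)
E
python3 - <<'E'
from h import *
E=[("recess left",53,'y',(-55,40),36),("recess right",-53,'y',(-55,40),36),("outer left",67,'y',(-90,40),36),("outer right",-67,'y',(-90,40),36),
("front L",-100,'x',(20,60),36),("front R",-100,'x',(-60,-35),36),("recess front L",-62,'x',(15,50),36),("recess front R",-62,'x',(-50,-15),36),("lip front",48,'x',(-60,60),51),("back",76,'x',(-60,0),51)]
for n in("top","side"):
    print(n);g=gray(f"pics/{n}0.png")
    for e in E: edge(*e,g,n)
print("pivot",ray("top",421.2,240.2,48),"pred",O-86*HX,"knob",ray("top",427.2,255,75))
p=cv2.imread("pics/side0.png");m=(p.max(2)<45);m[:262]=0;m[300:]=0;m[:,:270]=0;m[:,290:]=0
ys,xs=np.nonzero(m);print("side knob px",xs.min(),xs.max(),ys.min(),ys.max(),pix("side",[443.6,-244.7,75]),pix("side",[443.6,-244.7,47]))
E
```

```text
top
recess left 53.1 (exp 53) slope 0.03 deg n 25
recess right -53.7 (exp -53) slope 0.13 deg n 25
outer left 72.0 (exp 67) slope -0.04 deg n 24
outer right -68.3 (exp -67) slope -0.05 deg n 23
front L -100.6 (exp -100) slope 1.74 deg n 19
front R -100.9 (exp -100) slope -1.46 deg n 18
recess front L -62.1 (exp -62) slope -0.94 deg n 25
recess front R -62.1 (exp -62) slope -0.97 deg n 25
lip front poor
back 77.3 (exp 76) slope -1.09 deg n 16
side
recess left 51.0 (exp 53) slope 0.32 deg n 25
recess right poor
outer left 64.0 (exp 67) slope 0.93 deg n 18
outer right -68.9 (exp -67) slope 0.31 deg n 25
front L -103.2 (exp -100) slope 6.94 deg n 17
front R -106.2 (exp -100) slope 0.07 deg n 23
recess front L -61.3 (exp -62) slope 1.84 deg n 21
recess front R -61.3 (exp -62) slope -0.21 deg n 25
lip front 48.6 (exp 48) slope -1.02 deg n 21
back 76.4 (exp 76) slope 0.12 deg n 16
pivot [ 481.0518161 -235.7807075   48.       ] pred [ 481.11628004 -233.77642131] knob [ 442.64385175 -242.77311209   75.        ]
side knob px 277 277 285 286 [278.44987801 274.21436982] [278.9134137  285.77952424]
```

```bash
cat >> h.py <<'E'
from scipy.spatial.transform import Rotation as Rt
def go(pos,rpy=None):
    "shift to pos in tool axes and the turn left to rpy (rotvec, tool axes)"
    s=state();R=Rt.from_euler("xyz",s["ee_rot"],degrees=True)
    print("now",np.round(s["tcp_pos"],1),np.round(s["ee_rot"],1),"travel",R.inv().apply(np.array(pos)-s["tcp_pos"]).round(1),end=" ")
    if rpy is not None:
        T=Rt.from_euler("xyz",rpy,degrees=True);print("turn",(R.inv()*T).as_rotvec().round(3),"travel after turn",T.inv().apply(np.array(pos)-s["tcp_pos"]).round(1),end=" ")
    print()
E
python3 -c "
from h import *
go([443,-244,120])"
```

```text
now [ 219.9 -584.7  204.9] [-179.9    0.    20.6] travel [ 328.7 -240.2   85.1]
```

{"method": "play_rows", "body": {
  "claw": [45,45,45,45,45,45,45,45,45,45,45,45],
  "travel": [
    [15,-11,4],
    [30,-22,8],
    [32,-23,8],
    [32,-23,8],
    [32,-23,8],
    [32,-23,8],
    [32,-23,8],
    [32,-23,8],
    [32,-23,8],
    [30,-22,8],
    [20,-15,5],
    [9.5,-9,3]
  ],
  "turn": [
    [0,0,0],
    [0,0,0],
    [0,0,0],
    [0,0,0],
    [0,0,0],
    [0,0,0],
    [0,0,0],
    [0,0,0],
    [0,0,0],
    [0,0,0],
    [0,0,0],
    [0,0,0]
  ],
  "squeeze": 12
}}

```text
time: 1.3
tcp_pos: [443.9, -242.6, 120.9]
ee_rot: [-179.9, 0.0, 20.8]
contact_force: [0.0, -0.4, -0.2]
opening: 0.481
finger_force: 0.0
```

```bash
python3 -c "
from h import *
go([443,-244,51])
p,d=camera('side');cv2.imwrite('pics/s1.png',p)
c=p[190:310,220:380];cv2.imwrite('pics/s1c.png',cv2.resize(c,None,fx=4,fy=4,interpolation=2))"
```

```text
now [ 443.9 -242.6  120.9] [-179.9    0.    20.8] travel [-1.3  1.1 69.9]
```

View pics/s1c.png

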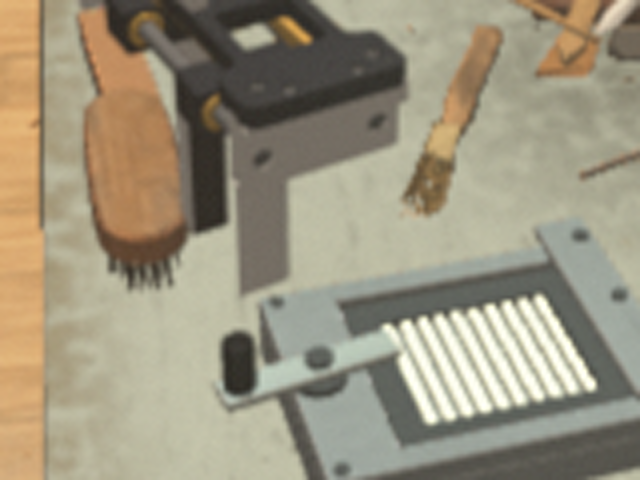

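The gripper is above the knob: the knob is at about (238,362) in the crop, the fingers at (208,225) and (263,290), and nothing is in the way. I'll descend and grasp.

{"method": "play_rows", "body": {
  "claw": [45,45,45,45,45,10,10,10,10,10,10],
  "travel": [
    [-1.3,1,15],
    [0,0,20],
    [0,0,20],
    [0,0,12],
    [0,0,2.5],
    [0,0,0],
    [0,0,0],
    [0,0,0],
    [0,0,0],
    [0,0,0],
    [0,0,0]
  ],
  "turn": [
    [0,0,0],
    [0,0,0],
    [0,0,0],
    [0,0,0],
    [0,0,0],
    [0,0,0],
    [0,0,0],
    [0,0,0],
    [0,0,0],
    [0,0,0],
    [0,0,0]
  ]
}}

```text
time: 2.45
tcp_pos: [442.4, -246.2, 52.4]
ee_rot: [180.0, -0.0, 20.6]
contact_force: [-1.6, 0.1, 7.5]
opening: 0.167
finger_force: 12.0
```

```bash
python3 - <<'E'
from h import *
s=state();print(s["opening"]*94,s["finger_force"])
O2=np.array([566.5,-223.2]);pv=O2-86*np.array([np.cos(.1309),np.sin(.1309)])
t=np.array(s["tcp_pos"][:2])-pv;print("pivot",pv,"r",np.hypot(*t),"ang",np.degrees(np.arctan2(*t[::-1]))-187.5+360)
R=Rt.from_euler("xyz",s["ee_rot"],degrees=True)
prev=t;a0=np.arctan2(t[1],t[0])
for th in np.radians([20,32,44,56,68,80,89]):
    b=np.pi+.1309+th;q=40*np.array([np.cos(b),np.sin(b)])
    print(round(np.degrees(th)),R.inv().apply([*(q-prev),0]).round(1));prev=q
E
```

```text
15.693086057062999 12.000667154788971
pivot [ 481.23574536 -234.42527863] r 40.61520632911778 ang 9.3798331077802
20 [0.8 7.4 0. ]
32 [1.9 8.2 0. ]
44 [3.5 7.6 0. ]
56 [5.  6.7 0. ]
68 [6.3 5.5 0. ]
80 [7.3 4.1 0. ]
89 [5.9 2.  0. ]
```

{"method": "play_rows", "body": {
  "claw": [10,10,10,10,10,10,10,10,10],
  "travel": [
    [0,0,-1.5],
    [0.8,7.4,0],
    [1.9,8.2,0],
    [3.5,7.6,0],
    [5,6.7,0],
    [6.3,5.5,0],
    [7.3,4.1,0],
    [5.9,2,0],
    [0,0,0]
  ],
  "turn": [
    [0,0,0],
    [0,0,0],
    [0,0,0],
    [0,0,0],
    [0,0,0],
    [0,0,0],
    [0,0,0],
    [0,0,0],
    [0,0,0]
  ]
}}

```text
time: 3.35
tcp_pos: [485.9, -274.0, 53.4]
ee_rot: [-180.0, 0.0, 20.6]
contact_force: [0.9, 0.8, 0.4]
opening: 0.161
finger_force: 12.0
```

{"method": "play_rows", "body": {
  "claw": [45,45,45,45,45,45,45],
  "travel": [
    [0,0,0],
    [0,0,0],
    [0,0,0],
    [0,0,-25],
    [0,0,-40],
    [0,0,-40],
    [0,0,-20]
  ],
  "turn": [
    [0,0,0],
    [0,0,0],
    [0,0,0],
    [0,0,0],
    [0,0,0],
    [0,0,0],
    [0,0,0]
  ]
}}

```text
time: 4.05
tcp_pos: [486.3, -274.6, 181.8]
ee_rot: [179.8, -0.1, 20.6]
contact_force: [-0.8, 0.8, 0.1]
opening: 0.48
finger_force: 0.0
```

```bash
python3 - <<'E'
from h import *
go([598.5,250.8,160],[180,0,65.6])
E
```

```text
now [ 486.3 -274.6  181.8] [ 1.798e+02 -1.000e-01  2.060e+01] travel [ 289.9 -452.4   21.3] turn [ 0.004 -0.001 -0.785] travel after turn [ 524.8 -114.9   21.8]
```

{"method": "play_rows", "body": {
  "claw": [45,45,45,45,45,45,45,45,45,45,45,45],
  "travel": [
    [0,0,0],
    [0,0,0],
    [0,0,0],
    [0,0,0],
    [0,0,0],
    [0,0,0],
    [20,-4.4,0],
    [40,-8.8,0],
    [42,-9.2,0],
    [42,-9.2,0],
    [42,-9.2,0],
    [42,-9.2,0]
  ],
  "turn": [
    [0,0,-0.131],
    [0,0,-0.131],
    [0,0,-0.131],
    [0,0,-0.131],
    [0,0,-0.131],
    [0,0,-0.13],
    [0,0,0],
    [0,0,0],
    [0,0,0],
    [0,0,0],
    [0,0,0],
    [0,0,0]
  ]
}}

```text
time: 5.25
tcp_pos: [534.2, -44.3, 178.7]
ee_rot: [180.0, 0.0, 65.6]
contact_force: [1.4, -0.5, -0.2]
opening: 0.481
finger_force: 0.0
```

{"method": "play_rows", "body": {
  "claw": [45,45,45,45,45,45,45,45,45],
  "travel": [
    [42,-9.2,0],
    [42,-9.2,0],
    [42,-9.2,0],
    [42,-9.2,0],
    [42,-9.2,0],
    [42,-9.2,0],
    [30,-6.5,0],
    [15,-3.3,0],
    [0,0,0]
  ],
  "turn": [
    [0,0,0],
    [0,0,0],
    [0,0,0],
    [0,0,0],
    [0,0,0],
    [0,0,0],
    [0,0,0],
    [0,0,0],
    [0,0,0]
  ]
}}

```text
time: 6.15
tcp_pos: [597.4, 253.3, 178.2]
ee_rot: [-180.0, -0.0, 65.7]
contact_force: [0.3, -0.6, -0.9]
opening: 0.479
finger_force: 0.0
```

```bash
python3 - <<'E'
from h import *
p,d=camera("top");cv2.imwrite("pics/top1.png",p)
c=p[163:268,375:455];cv2.imwrite("pics/c1.png",cv2.resize(c,None,fx=5,fy=5,interpolation=2))
go([598.5,250.8,60],[180,0,65.6])
E
```

```text
now [597.6 251.3 178.2] [-180.     0.    65.6] travel [-1.000e-01  1.100e+00  1.182e+02] turn [-0.  0.  0.] travel after turn [-1.000e-01  1.100e+00  1.182e+02]
```

View pics/c1.png

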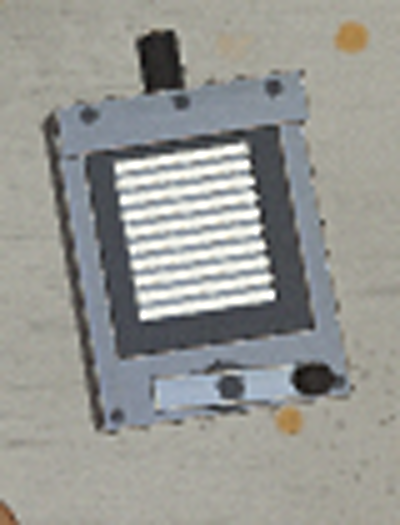

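The catch is open: the bar lies across the front rim from about (155,392) to the knob at (312,378) in the crop. Next I'll grasp the lid's rib.

{"method": "play_rows", "body": {
  "claw": [45,45,45,45,45,45,45,45,45,0,0,0],
  "travel": [
    [0,1.1,20],
    [0,0,40],
    [0,0,40],
    [0,0,30],
    [0,0,15],
    [0,0,10],
    [0,0,6],
    [0,0,3],
    [0,0,0],
    [0,0,0],
    [0,0,0],
    [0,0,0]
  ],
  "turn": [
    [0,0,0],
    [0,0,0],
    [0,0,0],
    [0,0,0],
    [0,0,0],
    [0,0,0],
    [0,0,0],
    [0,0,0],
    [0,0,0],
    [0,0,0],
    [0,0,0],
    [0,0,0]
  ],
  "squeeze": 25
}}

```text
time: 7.4
tcp_pos: [598.9, 251.1, 14.9]
ee_rot: [180.0, -0.0, 65.6]
contact_force: [0.2, -0.3, -0.3]
opening: 0.258
finger_force: 0.0
```

{"method": "play_rows", "body": {
  "claw": [0,0,0,0,0,0],
  "travel": [
    [0,0,0],
    [0,0,0],
    [0,0,0],
    [0,0,0],
    [0,0,0],
    [0,0,0]
  ],
  "turn": [
    [0,0,0],
    [0,0,0],
    [0,0,0],
    [0,0,0],
    [0,0,0],
    [0,0,0]
  ],
  "squeeze": 50
}}

```text
time: 8.0
tcp_pos: [598.8, 251.1, 14.6]
ee_rot: [180.0, -0.0, 65.6]
contact_force: [-1.0, -0.6, 4.1]
opening: 0.124
finger_force: 50.0
```

```bash
python3 - <<'E'
from h import *
s=state();print(s["tcp_pos"],s["ee_rot"],s["opening"]*94,s["finger_force"],s["contact_force"])
E
```

```text
[598.76323701 251.08838865  14.57346809] [ 1.79999566e+02 -7.47021059e-03  6.55919065e+01] 11.69829722682028 50.000120401382446 [-0.98914449 -0.61367885  4.09699926]
```

{"method": "play_rows", "body": {
  "claw": [0,0,0,0,0,0,0,0,0,0,0,0],
  "travel": [
    [0,0,-5],
    [0,0,-20],
    [0,0,-35],
    [0,0,-40],
    [0,0,-35],
    [0,0,-25],
    [0,0,-10],
    [0,0,0],
    [0,0,0],
    [0,0,0],
    [0,0,0],
    [0,0,0]
  ],
  "turn": [
    [0,0,0],
    [0,0,0],
    [0,0,0],
    [0,0,0],
    [0,0,0],
    [0,0,0],
    [0,0,-0.08],
    [0,0,-0.12],
    [0,0,-0.12],
    [0,0,-0.12],
    [0,0,-0.08],
    [0,0,-0.037]
  ]
}}

```text
time: 9.2
tcp_pos: [598.5, 250.9, 184.4]
ee_rot: [-180.0, -0.0, 97.7]
contact_force: [0.2, -0.1, -2.5]
opening: 0.126
finger_force: 50.0
```

```bash
python3 - <<'E'
from h import *
print(state()["finger_force"],state()["opening"]*94)
X=np.array([np.cos(.1309),np.sin(.1309)])
go([*(np.array([566.5,-223.2])-10.2*X),170],[180,0,97.5])
E
```

```text
49.9983286857605 11.847922493200814
now [598.5 250.9 184.4] [-180.    -0.    97.7] travel [-465.5 -105.3   14.4] turn [-0.001 -0.     0.003] travel after turn [-465.8 -103.8   14.4]
```

{"method": "play_rows", "body": {
  "claw": [0,0,0,0,0,0,0,0,0,0,0,0],
  "travel": [
    [-15,-3.4,0],
    [-32,-7.2,0],
    [-44,-9.9,0],
    [-44,-9.9,0],
    [-44,-9.9,0],
    [-44,-9.9,0],
    [-44,-9.9,0],
    [-44,-9.9,0],
    [-44,-9.9,0],
    [-44,-9.9,0],
    [-40,-9,0],
    [-26.5,-5.9,0]
  ],
  "turn": [
    [0,0,0],
    [0,0,0],
    [0,0,0],
    [0,0,0],
    [0,0,0],
    [0,0,0],
    [0,0,0],
    [0,0,0],
    [0,0,0],
    [0,0,0],
    [0,0,0],
    [0,0,0]
  ]
}}

```text
time: 10.4
tcp_pos: [554.1, -228.2, 184.4]
ee_rot: [-180.0, 0.0, 97.3]
contact_force: [-0.1, 0.3, -3.0]
opening: 0.129
finger_force: 50.0
```

{"method": "play_rows", "body": {
  "claw": [0,0,0,0],
  "travel": [
    [0,0,0],
    [0,0,0],
    [0,0,0],
    [0,0,0]
  ],
  "turn": [
    [0,0,0.003],
    [0,0,0],
    [0,0,0],
    [0,0,0]
  ]
}}

```text
time: 10.8
tcp_pos: [555.9, -223.0, 184.6]
ee_rot: [180.0, -0.0, 97.4]
contact_force: [0.4, 0.9, -1.8]
opening: 0.118
finger_force: 50.0
```

```bash
python3 - <<'E'
from h import *
s=state();print(s["tcp_pos"],s["ee_rot"])
for n in("top","side"):
    p,d=camera(n);cv2.imwrite(f"pics/{n}2.png",p);np.save(f"pics/{n}2.npy",d)
zt=s["tcp_pos"][2]-14.6
p=cv2.imread("pics/top2.png");o=p[130:270,340:480]
q=pix("side",[566,-223,zt]).astype(int);ps=cv2.imread("pics/side2.png");print(q)
o2=ps[max(0,q[1]-70):,][:140,q[0]-80:q[0]+80]
o=cv2.resize(o,(390,390));o2=cv2.resize(o2,None,fx=2.5,fy=2.5);im=np.zeros((400,800,3),np.uint8);im[:390,:390]=o;im[:min(400,o2.shape[0]),395:395+o2.shape[1]]=o2[:400,:405];cv2.imwrite("pics/c2.png",im)
E
```

```text
[ 555.86128273 -223.01434459  184.5693746 ] [ 1.79994954e+02 -1.17793384e-02  9.74146842e+01]
[344 218]
```

View pics/c2.png

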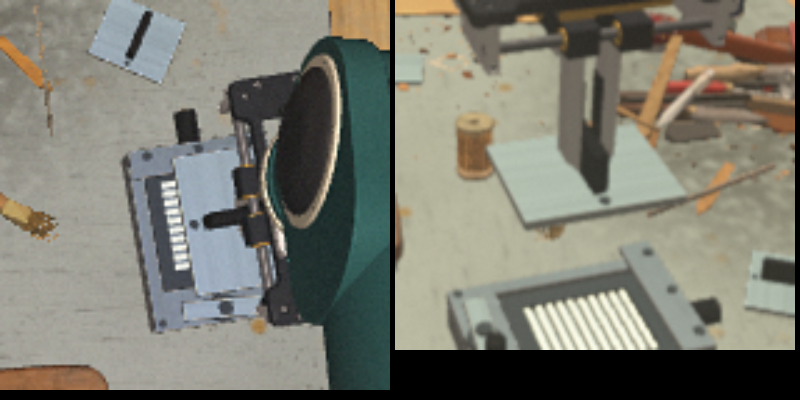

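The lid hangs level above the housing: in the top crop its left edge runs near x=180–200, and in the side crop its corners are at about (527,225), (685,195) and (488,150). I'll check its position relative to the TCP.

```bash
python3 - <<'E'
import h;from h import *
h.O=np.array([555.9,-223.0])
g=gray("pics/top2.png")
edge("left",50,'y',(-50,50),178,g,"top");edge("front",-59,'x',(5,40),178,g,"top");edge("back",59,'x',(20,45),178,g,"top")
g=gray("pics/side2.png")
edge("s right",-50,'y',(-50,50),178,g,"side");edge("s right bottom",-50,'y',(-50,50),170,g,"side");edge("s left",50,'y',(-50,-20),178,g,"side");edge("s front",-59,'x',(-40,40),178,g,"side");edge("s back",59,'x',(-40,10),178,g,"side")
s=state();print(s["tcp_pos"])
E
```

```text
left 53.5 (exp 50) slope -1.46 deg n 14
front -58.8 (exp -59) slope -1.57 deg n 19
back 58.2 (exp 59) slope -1.18 deg n 24
s right -50.5 (exp -50) slope -0.21 deg n 24
s right bottom -48.1 (exp -50) slope -1.16 deg n 13
s left 49.4 (exp 50) slope -13.07 deg n 16
s front -57.9 (exp -59) slope -0.55 deg n 25
s back 58.5 (exp 59) slope 0.69 deg n 25
[ 555.83698198 -223.29868177  184.52088332]
```

```bash
python3 - <<'E'
import h;from h import *
p=cv2.imread("pics/top2.png");d=np.load("pics/top2.npy")
g=gray("pics/top2.png")
h.O=np.array([555.85,-223.15])
for r in((-50,-20),(-20,20),(20,50),(-45,45)):
  for zz in(178,170): edge(f"left {r} z{zz}",50,'y',r,zz,g,"top")
h.O=np.array([566.4,-222.7])
for f in("top0","top1"):
    g=gray(f"pics/{f}.png")
    for r in((-55,-10),(-10,40)): edge(f"rl {f}",53,'y',r,36,g,"top");edge("rr",-53,'y',r,36,g,"top");edge("or",-67,'y',r,36,g,"top")
# scan profile across lid's left edge
h.O=np.array([555.85,-223.15]);g=cv2.cvtColor(p,6).astype(float)
for s in(-30,0,30):
    q=np.array([pix("top",[*(h.O+s*HX+k*HY),178]) for k in range(42,62)]);print(s,mc(g,[q[:,1],q[:,0]],order=1).astype(int),mc(cloud("top",d)[...,2],[q[:,1],q[:,0]],order=0).astype(int))
E
```

```text
left (-50, -20) z178 53.1 (exp 50) slope 8.36 deg n 21
left (-50, -20) z170 51.3 (exp 50) slope 8.19 deg n 23
left (-20, 20) z178 53.9 (exp 50) slope 0.53 deg n 15
left (-20, 20) z170 52.3 (exp 50) slope 0.62 deg n 18
left (20, 50) z178 53.1 (exp 50) slope -6.81 deg n 23
left (20, 50) z170 51.4 (exp 50) slope -5.88 deg n 22
left (-45, 45) z178 53.7 (exp 50) slope 0.81 deg n 17
left (-45, 45) z170 52.2 (exp 50) slope 0.78 deg n 16
rl top0 52.9 (exp 53) slope 0.52 deg n 25
rr -53.6 (exp -53) slope -0.31 deg n 25
or -68.4 (exp -67) slope 0.16 deg n 21
rl top0 53.0 (exp 53) slope -0.14 deg n 25
rr -53.5 (exp -53) slope -0.03 deg n 25
or -68.4 (exp -67) slope 0.44 deg n 24
rl top1 53.0 (exp 53) slope 0.72 deg n 25
rr -53.6 (exp -53) slope -0.24 deg n 25
or -68.4 (exp -67) slope 0.05 deg n 21
rl top1 53.0 (exp 53) slope -0.14 deg n 25
rr -53.5 (exp -53) slope -0.05 deg n 25
or -68.3 (exp -67) slope 0.54 deg n 23
-30 [173 173 174 174 172 171 172 173 161 141 130 140 157 168 178 180 175 171
 175 177] [176 176 175 175 180 180 180 175 175 175 175  28  28  28  23  23  21  21
  22  22]
0 [ 67  65  64  66  72 103 147 175 170 162 159 162 174 188 199 203 206 198
 190 185] [178 179 179 179 177 177 179 179 173 173 173  29  29  26  26  22  22  22
  23  23]
30 [171 170 170 170 170 169 168 175 185 187 176 165 185 207 216 218 221 224
 226 226] [174 177 178 176 176 176 177 177 176 176 173 173 173  27  27  19  19  22
  26  26]
```

{"method": "play_rows", "body": {
  "claw": [0,0,0,0,0,0,0,0,0,0],
  "travel": [
    [-2.1,0.7,0],
    [0,0,0],
    [0,0,0],
    [0,5.2,19.3],
    [0,7.8,29],
    [0,5.2,19.3],
    [0,3.9,14.5],
    [0,0,0],
    [0,0,0],
    [0,0,0]
  ],
  "turn": [
    [0.06,0,0],
    [0.1,0,0],
    [0.1018,0,0],
    [0,0,0],
    [0,0,0],
    [0,0,0],
    [0,0,0],
    [0,0,0],
    [0,0,0],
    [0,0,0]
  ]
}}

```text
time: 11.9
tcp_pos: [557.4, -226.2, 100.6]
ee_rot: [-165.1, 0.0, 97.3]
contact_force: [-1.0, -0.1, -1.8]
opening: 0.124
finger_force: 50.0
```

```bash
cat >> h.py <<'E'
O2=np.array([566.9,-223.9]);b_=np.radians(7.4);BX=np.array([np.cos(b_),np.sin(b_)]);BY=np.array([-BX[1],BX[0]])
def lid(dz=14.6):
    "lid back/front lower edges in the housing frame (z above the recess floor), tilt, yaw"
    s=state();R=Rt.from_euler("xyz",s["ee_rot"],degrees=True);t=np.array(s["tcp_pos"])
    f=lambda v:(lambda w:np.round([(w[:2]-O2)@BX,(w[:2]-O2)@BY,w[2]-30],1))(t+R.apply(v))
    ty=R.apply([0,1,0]);print("back",f([0,59,dz]),"front",f([0,-59,dz]),"tilt %.2f yaw %.2f"%(np.degrees(-np.arcsin(ty[2])),np.degrees(np.arctan2(ty[1],ty[0]))),"tcp",t.round(1),"F",np.round(s["contact_force"],1),"M",np.round(s["torque"],2),"grip",s["finger_force"].__round__(1),"t",round(s["time"],2))
E
python3 -c "
from h import *
lid()"
```

```text
back [43.6 -1.2 41.3] front [-70.5  -1.   71.7] tilt 14.91 yaw 7.32 tcp [ 557.4 -226.2  100.6] F [-1.  -0.1 -1.8] M [ 0.03 -0.46 -0.03] grip 50.0 t 11.9
```

{"method": "play_rows", "body": {
  "claw": [0,0,0,0,0,0,0,0],
  "travel": [
    [0.8,-0.6,0.2],
    [0,1.3,5],
    [0,2.6,9.7],
    [0,2.6,9.7],
    [0,1.6,5.8],
    [0,1,3.6],
    [0,0,0],
    [0,0,0]
  ],
  "turn": [
    [0,0,0],
    [0,0,0],
    [0,0,0],
    [0,0,0],
    [0,0,0],
    [0,0,0],
    [0,0,0],
    [0,0,0]
  ]
}}

```text
time: 12.7
tcp_pos: [556.2, -225.4, 64.5]
ee_rot: [-165.0, -0.0, 97.3]
contact_force: [-1.3, 0.2, -1.2]
opening: 0.123
finger_force: 50.0
```

```bash
python3 -c "
from h import *
lid();lid()"
```

```text
back [42.5 -0.2  5.1] front [-71.5  -0.   35.6] tilt 14.99 yaw 7.34 tcp [ 556.2 -225.4   64.5] F [-1.3  0.2 -1.2] M [ 0.05 -0.47  0.04] grip 50.0 t 12.7
back [42.5 -0.2  5.1] front [-71.5  -0.   35.6] tilt 14.99 yaw 7.34 tcp [ 556.2 -225.4   64.5] F [-1.3  0.2 -1.2] M [ 0.05 -0.47  0.04] grip 50.0 t 12.7
```

{"method": "play_rows", "body": {
  "claw": [0,0,0,0,0,0,0,0,0],
  "travel": [
    [0,0.4,1.5],
    [0,0.4,1.6],
    [0,1.9,-0.5],
    [0,1.9,-0.5],
    [0,1.9,-0.5],
    [0,1.9,-0.5],
    [0,2,-0.5],
    [0,0,0],
    [0,0,0]
  ],
  "turn": [
    [0,0,0],
    [0,0,0],
    [0,0,0],
    [0,0,0],
    [0,0,0],
    [0,0,0],
    [0,0,0],
    [0,0,0],
    [0,0,0]
  ]
}}

```text
time: 13.6
tcp_pos: [565.9, -224.1, 61.0]
ee_rot: [-165.0, -0.0, 97.3]
contact_force: [-0.3, -0.4, -1.9]
opening: 0.122
finger_force: 50.0
```

```bash
python3 -c "
from h import *
lid()
p,d=camera('side');cv2.imwrite('pics/c3.png',cv2.resize(p[190:330,240:440],None,fx=4,fy=4,interpolation=2))"
```

```text
back [52.2 -0.1  1.7] front [-61.8  -0.   32.2] tilt 15.01 yaw 7.34 tcp [ 565.9 -224.1   61. ] F [-0.3 -0.4 -1.9] M [ 0.02 -0.44 -0.02] grip 50.0 t 13.6
```

View pics/c3.png

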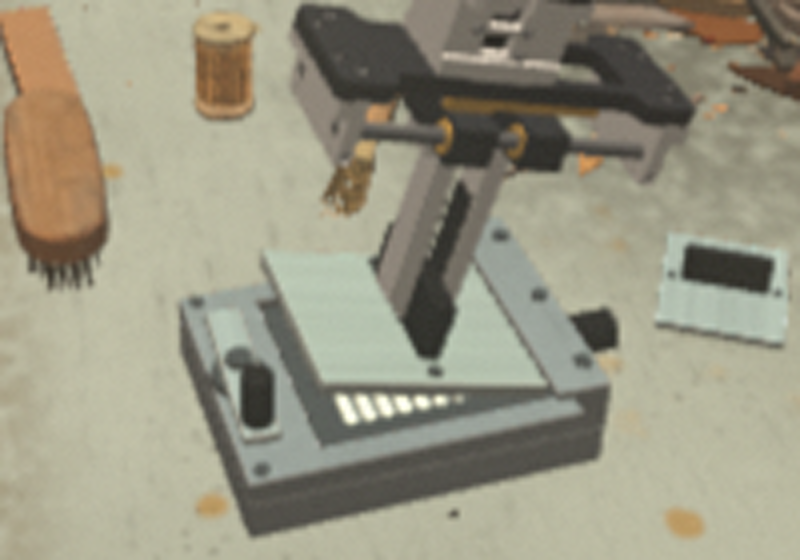

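The lid's back end is under the lip, the plate is centred between the side walls and there is no contact. I'll push it further in, then rotate it down about its back edge.

{"method": "play_rows", "body": {
  "claw": [0,0,0,0,0,0,0,0,0,0],
  "travel": [
    [0,2.2,-0.6],
    [0,2.2,-0.6],
    [0,2.1,-0.5],
    [0,0,0],
    [0,-0.58,2.59],
    [0,-0.58,2.59],
    [0,-0.58,2.59],
    [0,-0.58,2.59],
    [0,0,0],
    [0,0,0]
  ],
  "turn": [
    [0,0,0],
    [0,0,0],
    [0,0,0],
    [0,0,0],
    [-0.0436,0,0],
    [-0.0436,0,0],
    [-0.0436,0,0],
    [-0.0436,0,0],
    [0,0,0],
    [0,0,0]
  ]
}}

```text
time: 14.65
tcp_pos: [568.3, -224.0, 51.6]
ee_rot: [-174.9, 0.0, 97.3]
contact_force: [0.3, -0.4, -2.0]
opening: 0.125
finger_force: 50.0
```

```bash
python3 -c "
from h import *
lid()"
```

```text
back [58.8 -0.4  1.9] front [-58.7  -0.2  12.3] tilt 5.07 yaw 7.32 tcp [ 568.3 -224.    51.6] F [ 0.3 -0.4 -2. ] M [ 0.02 -0.3   0.04] grip 50.0 t 14.65
```

Still free of contact. I'll finish levelling, then lower gently.

{"method": "play_rows", "body": {
  "claw": [0,0,0,0,0,0,0,0],
  "travel": [
    [0.2,-0.29,1.3],
    [0.1,-0.29,1.3],
    [0,-0.29,1.3],
    [0,-0.29,1.3],
    [0,0,0.7],
    [0,0,0.7],
    [0,0,0],
    [0,0,0]
  ],
  "turn": [
    [-0.0218,0,0],
    [-0.0218,0,0],
    [-0.0218,0,0],
    [-0.0218,0,0],
    [0,0,0],
    [0,0,0],
    [0,0,0],
    [0,0,0]
  ]
}}

```text
time: 15.45
tcp_pos: [567.1, -223.5, 44.8]
ee_rot: [-180.0, -0.0, 97.4]
contact_force: [-0.2, -0.6, -1.6]
opening: 0.123
finger_force: 50.0
```

```bash
python3 -c "
from h import *
lid()"
```

```text
back [59.3  0.3  0.2] front [-58.7   0.4   0.3] tilt 0.03 yaw 7.35 tcp [ 567.1 -223.5   44.8] F [-0.2 -0.6 -1.6] M [-0.11 -0.11 -0.02] grip 50.0 t 15.45
```

{"method": "play_rows", "body": {
  "claw": [0,0,0,0,0,35,35,35,35],
  "travel": [
    [0,0,0.4],
    [0,0,0.4],
    [0,0,0],
    [0,0,0],
    [0,0,0],
    [0,0,0],
    [0,0,0],
    [0,0,0],
    [0,0,0]
  ],
  "turn": [
    [0,0,0],
    [0,0,0],
    [0,0,0],
    [0,0,0],
    [0,0,0],
    [0,0,0],
    [0,0,0],
    [0,0,0],
    [0,0,0]
  ],
  "squeeze": 15
}}

```text
time: 16.35
tcp_pos: [566.8, -223.7, 44.0]
ee_rot: [-180.0, -0.0, 97.3]
contact_force: [-0.6, 0.2, -0.1]
opening: 0.372
finger_force: 0.0
```

{"method": "play_rows", "body": {
  "claw": [35,35,35,35,35],
  "travel": [
    [0,0,-10],
    [0,0,-30],
    [0,0,-40],
    [0,0,-40],
    [0,0,-20]
  ],
  "turn": [
    [0,0,0],
    [0,0,0],
    [0,0,0],
    [0,0,0],
    [0,0,0]
  ]
}}

```text
time: 16.85
tcp_pos: [567.9, -223.7, 188.3]
ee_rot: [179.8, 0.1, 97.3]
contact_force: [0.5, -0.2, -0.5]
opening: 0.375
finger_force: 0.0
```

```bash
python3 - <<'E'
from h import *
p,d=camera('side');cv2.imwrite('pics/c4.png',cv2.resize(p[190:330,240:440],None,fx=4,fy=4,interpolation=2))
z=cloud('side',d)[...,2]
for w in[(40,0,38),(-45,0,38),(0,-40,38),(-45,-40,38),(35,-40,38)]:
    q=pix('side',[*(O2+w[0]*BX+w[1]*BY),38]).astype(int);print(w,np.median(z[q[1]-1:q[1]+2,q[0]-1:q[0]+2]).round(1))
go([487,-274.5,181])
E
```

```text
(40, 0, 38) 37.0
(-45, 0, 38) 37.5
(0, -40, 38) 39.2
(-45, -40, 38) 37.6
(35, -40, 38) 37.4
now [ 568.7 -224.   190.3] [179.7   0.2  97.3] travel [-39.6 -87.6   8.9]
```

View pics/c4.png

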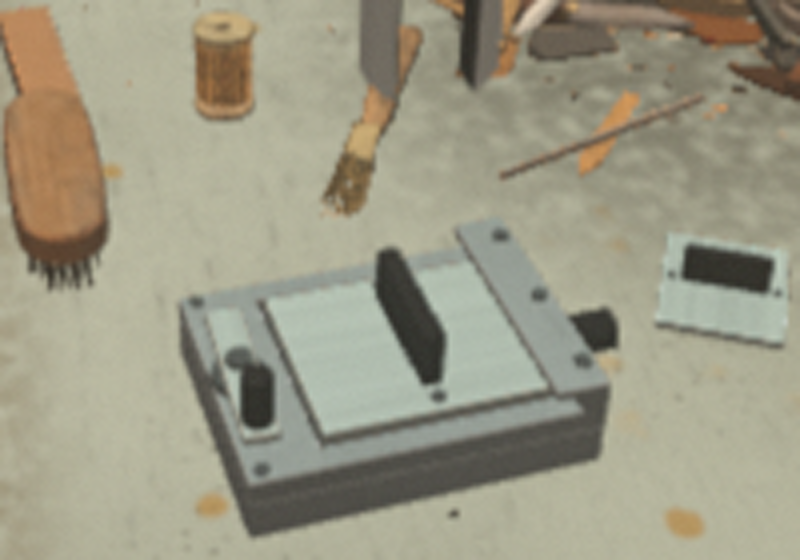

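The lid is seated flat under the lip: its measured top is 37–39 mm against 38 mm expected, with even gaps all round. Now I'll close the catch.

{"method": "play_rows", "body": {
  "claw": [40,40,40,40,40,40,40,40,40,40,40,40],
  "travel": [
    [-13.2,-29.2,0],
    [-13.2,-29.2,0],
    [-13.2,-29.2,0],
    [0,0,0],
    [0,0,0],
    [0,0,0],
    [0,0,0],
    [0,0,0],
    [0,0,0],
    [0,0,0],
    [0,0,0],
    [0,0,0]
  ],
  "turn": [
    [0,0,0],
    [0,0,0],
    [0,0,0],
    [0,0,0.131],
    [0,0,0.131],
    [0,0,0.131],
    [0,0,0.131],
    [0,0,0.131],
    [0,0,0.131],
    [0,0,0.131],
    [0,0,0.131],
    [0,0,0]
  ],
  "squeeze": 12
}}

```text
time: 18.1
tcp_pos: [485.1, -274.0, 184.5]
ee_rot: [180.0, 0.0, 37.2]
contact_force: [0.0, 0.6, 0.2]
opening: 0.426
finger_force: 0.0
```

```bash
python3 - <<'E'
from h import *
go([486.1,-274.3,54])
E
```

```text
now [ 485.1 -274.   184.5] [180.    0.   37.2] travel [  0.6   0.8 130.5]
```

{"method": "play_rows", "body": {
  "claw": [40,40,40,40,40,40,10,10,10,10,10,10],
  "travel": [
    [0.6,0.8,25],
    [0,0,40],
    [0,0,35],
    [0,0,20],
    [0,0,10.5],
    [0,0,0],
    [0,0,0],
    [0,0,0],
    [0,0,0],
    [0,0,0],
    [0,0,0],
    [0,0,0]
  ],
  "turn": [
    [0,0,0],
    [0,0,0],
    [0,0,0],
    [0,0,0],
    [0,0,0],
    [0,0,0],
    [0,0,0],
    [0,0,0],
    [0,0,0],
    [0,0,0],
    [0,0,0],
    [0,0,0]
  ]
}}

```text
time: 19.3
tcp_pos: [486.5, -274.0, 54.3]
ee_rot: [180.0, -0.0, 37.3]
contact_force: [-0.7, 3.7, 6.4]
opening: 0.162
finger_force: 12.0
```

```bash
python3 - <<'E'
from h import *
s=state();print(s["opening"]*94,s["finger_force"])
pv=O2-86*BX;t=np.array(s["tcp_pos"][:2])-pv
print("pivot",pv,"r",np.hypot(*t),"ang",np.degrees(np.arctan2(*t[::-1]))%360-187.4)
R=Rt.from_euler("xyz",s["ee_rot"],degrees=True);prev=t
for th in np.radians([80,68,56,44,32,20,10,3,0,-2]):
    b=np.pi+b_+th;q=40*np.array([np.cos(b),np.sin(b)])
    print(round(np.degrees(th)),R.inv().apply([*(q-prev),0]).round(1));prev=q
E
```

```text
15.210014811663777 12.004424035549164
pivot [ 481.61628004 -234.97642131] r 39.31216224509614 ang 89.7440086373251
80 [-5.9 -3.3 -0. ]
68 [-5.8 -6.  -0. ]
56 [-4.4 -7.1 -0. ]
44 [-2.9 -7.9 -0. ]
32 [-1.2 -8.3 -0. ]
20 [ 0.6 -8.3 -0. ]
10 [ 1.8 -6.7 -0. ]
3 [ 1.9 -4.5 -0. ]
0 [ 1.  -1.8 -0. ]
-2 [ 0.7 -1.2 -0. ]
```

{"method": "play_rows", "body": {
  "claw": [10,10,10,10,10,10,10,10,10,10],
  "travel": [
    [-5.9,-3.3,0],
    [-5.8,-6,0],
    [-4.4,-7.1,0],
    [-2.9,-7.9,0],
    [-1.2,-8.3,0],
    [0.6,-8.3,0],
    [1.8,-6.7,0],
    [1.9,-4.5,0],
    [0,0,0],
    [0,0,0]
  ],
  "turn": [
    [0,0,0],
    [0,0,0],
    [0,0,0],
    [0,0,0],
    [0,0,0],
    [0,0,0],
    [0,0,0],
    [0,0,0],
    [0,0,0],
    [0,0,0]
  ]
}}

```text
time: 20.3
tcp_pos: [441.6, -242.7, 53.9]
ee_rot: [-180.0, 0.0, 37.3]
contact_force: [-3.3, 0.5, 9.3]
opening: 0.166
finger_force: 12.0
```

{"method": "play_rows", "body": {
  "claw": [10,10,10,10],
  "travel": [
    [0.5,-0.9,0],
    [0.5,-0.9,0],
    [0.3,-0.6,0],
    [0,0,0]
  ],
  "turn": [
    [0,0,0],
    [0,0,0],
    [0,0,0],
    [0,0,0]
  ]
}}

```text
time: 20.7
tcp_pos: [441.5, -240.5, 53.9]
ee_rot: [180.0, 0.0, 37.3]
contact_force: [-1.6, -3.6, 6.4]
opening: 0.165
finger_force: 12.0
```

```bash
python3 - <<'E'
from h import *
s=state();pv=O2-86*BX;t=np.array(s["tcp_pos"][:2])-pv
print(s["contact_force"],"r",np.hypot(*t),"ang",np.degrees(np.arctan2(*t[::-1]))%360-187.4,s["finger_force"])
E
```

```text
[-1.62876964 -3.55736226  6.37476313] r 40.53168767144981 ang 0.3772739798235136 12.001229524612427
```

{"method": "play_rows", "body": {
  "claw": [10,10,10,10],
  "travel": [
    [0.4,-0.6,0],
    [0.4,-0.6,0],
    [0.4,-0.6,0],
    [0,0,0]
  ],
  "turn": [
    [0,0,0],
    [0,0,0],
    [0,0,0],
    [0,0,0]
  ]
}}

```text
time: 21.1
tcp_pos: [441.5, -239.9, 54.0]
ee_rot: [179.9, 0.0, 37.2]
contact_force: [-0.1, -14.7, 0.7]
opening: 0.17
finger_force: 12.0
```

{"method": "play_rows", "body": {
  "claw": [10,10,10,10],
  "travel": [
    [0.4,-0.6,0],
    [0.4,-0.6,0],
    [0,0,0],
    [0,0,0]
  ],
  "turn": [
    [0,0,0],
    [0,0,0],
    [0,0,0],
    [0,0,0]
  ]
}}

```text
time: 21.5
tcp_pos: [441.5, -239.7, 54.1]
ee_rot: [179.8, 0.1, 37.2]
contact_force: [1.3, -21.5, -1.9]
opening: 0.168
finger_force: 12.0
```

The catch is hard against its stop: the force rises with no further motion. Now I'll release it and retreat.

{"method": "play_rows", "body": {
  "claw": [40,40,40,40,40,40,40,40,40,40],
  "travel": [
    [0,0,0],
    [0,0,0],
    [0,0,0],
    [0,0,0],
    [0,0,-15],
    [0,0,-35],
    [0,0,-45],
    [0,0,-45],
    [-30,0,0],
    [-30,0,0]
  ],
  "turn": [
    [0,0,0],
    [0,0,0],
    [0,0,0],
    [0,0,0],
    [0,0,0],
    [0,0,0],
    [0,0,0],
    [0,0,0],
    [0,0,0],
    [0,0,0]
  ]
}}

```text
time: 22.5
tcp_pos: [393.6, -272.8, 194.8]
ee_rot: [179.9, -0.0, 37.4]
contact_force: [0.6, 0.2, -0.5]
opening: 0.424
finger_force: 0.0
```

```bash
python3 - <<'E'
from h import *
p,d=camera('side');t,dt=camera('top')
a=cv2.resize(p[200:330,240:420],None,fx=3,fy=3,interpolation=2);b=cv2.resize(t[163:268,385:455],None,fx=3.5,fy=3.5,interpolation=2)
o=np.zeros((400,800,3),np.uint8);o[:a.shape[0],:a.shape[1]]=a;o[:b.shape[0],545:545+b.shape[1]]=b;cv2.imwrite('pics/c5.png',o)
E
```

```text
(no output)
```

View pics/c5.png

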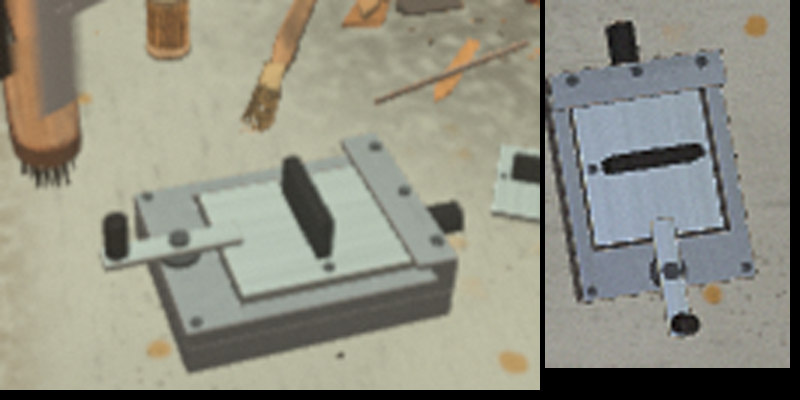

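The lid sits flat under the lip, and the catch lies along the housing's axis with its nose at (664,222) over the lid's front edge. The bystanders have not moved and the gripper is clear.

```bash
python3 -c "
from workcell import *
print(finish_job())"
```

```text
the job is handed in; nothing more can be done
None
```

The lid is seated flat in the recess under the lip, and the catch is swung fully back against its stop over the lid's front edge. The other things on the bench were left where they were, and the job is handed in at about 22.6 s of the 72 s.

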